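Lay up a child's sandal sole for pressing

ROBOT

A 7-joint arm with a two-finger parallel gripper is mounted at the origin on the work surface. World frame = base frame: x ahead of the robot, y to its left, z up, the work surface at z = 0. Lengths are in mm, angles in rad, forces in N, time in s.
With the tool pointing down it reaches from about 400 to 875 mm from the base axis. Payload 4.4 kg.
Tool frame: the origin (TCP) lies midway between the tips of the shut fingers; the grasp point (between the pads) lies 19 mm behind it; z points along the fingers, y is the line along which they close (so a half turn about z gives the same grasp; the last joint's range is limited). The gripper opens to 85 mm and grips with 20 to 120 N. Pads are 22 mm wide; open, the fingers measure 114 mm over their backs; the gripper's body (76 mm by 85 mm) begins 54 mm behind the grasp point. The pads swing forward as they close: fully open they stand 13 mm farther back than shut.
Start: joints at [1.226, 0.628, 0.038, 1.517, -0.027, 0.996, -0.02], TCP at [178.909, -624.907, 231.313] pointing down, gripper open.
Joint ranges: [-3.06, 3.06], [-0.37, 2.12], [-1.25, 1.32], [0.18, 2.47], [-1.1, 4.24], [0.23, 1.98], [-2.94, 2.94]. Speed limits (rad/s): [2.57, 2.57, 3.14, 3.14, 3.14, 3.14, 3.14].

INTERFACE

Orientations are given as [roll, pitch, yaw] about the fixed x, y, z axes, in that order (R = Rz(yaw) Ry(pitch) Rx(roll)).
In Python, from bench import robot gives the robot as it stands.
- The arm moves only by the tool arm_command, never from a script. Its argument "targets" is one flat list of numbers, 5 for each row, row after row: the opening, from 0 (shut) to 1 (fully open), then the shift along the world's x, y, z each as a share of 0.25 m, from -1 to 1, then the turn about the world's z as a share of 0.5 rad, from -1 to 1. In form: [hand, x, y, z, twist, hand, x, y, z, twist, ...]. A call has 1 to 12 rows; each row is the pose to reach, as a shift and turn from the pose commanded when the call began; what a row does not reach only later rows make up. A row lasts 1/10 s, in which the tool goes at most 50 mm and 8.59 degrees, less where a joint would pass 70% of its speed; a pose out of reach is approached as far as the arm can. A call with a number of a shift or a turn outside -1 to 1 is refused whole. A call with a gripper value outside its range is refused whole. The fingers move at their own pace and stop on an object; "newtons" is the grip in N (left out, the last holds). Time passes only in rows, so rows that repeat a pose let the fingers close. It gives the time, the measured TCP pose, the force, the opening and the grip force at its end, in the units of the state.
- robot.sense(): the state, without advancing time (a new reading comes with each control period).
- robot.camera(name): name is "scene" or "top" or "wrist"; returns a dict with "image" (480x640x3 uint8, red, green, blue), "intrinsics" (3x3 intrinsics, pixels), "k1" (the pictures are not rectified: a ray, as slopes to the right and down, at radius r is drawn at 1 + k1 r^2 times it, then the intrinsics apply), "world_to_cam" (4x4, takes a point from world to camera coordinates). Camera axes: x right, y down, z forward; pixel columns grow to the right and rows downward; lengths in mm; the calibration is good to about 2 mm. A picture is of the moment at which its call begins. There is no depth.
- robot.close_job(): hands the job in; it is judged then, once.
The state is a dict: "time": time; "joint_pos": joint angles; "joint_velocities": joint speeds; "joint_torque": joint torques, N m; "ee_pos": TCP position; "orientation": TCP orientation; "wrist_force": force on the tool from outside, world axes, zero at the start; "torque": the same for the moment, N m; "width": finger opening in mm; "grip_force": force on a finger pad.
Only numpy, scipy, OpenCV 4.12 (cv2) and the standard library are available. Lean on these libraries where they do the work, as an engineer would, in place of code of your own. Each camera call takes 0.05 s, during which the arm holds its last target. There are 200 camera calls.

TASK

Build up the sole on the dark wooden block: lay the black outsole on the white sole shape, then the cork midsole on it, then the red insole, one at a time in that order, each neatly over the painted shape with its toe the same way. Last, stand the steel weight by itself flat on the red insole, lengthwise over the middle of the sole (mid-way between heel and toe). Leave the finished sandal, the cup and the tin where they are.

Things in the scene. Friction and masses are not known exactly. Their poses are not given: they have to be found in the camera images.
- block: Dark wooden block 190 x 80 x 30 mm high, fixed. Origin: centre of its underside, x lengthwise. On its flat top (z = 30) a white painted sole shape, the layers' exact outline, toe to +x, its mid-length at the block's centre; its waist middle, where the layers' origins belong, is at x = -19 mm, y = 0. x points away from the robot within 15 degrees.
- outsole: Black hard-rubber outsole, 12 mm thick, 90 g, lying flat. Origin: underside, middle of the straight waist (44 mm wide, x -28 to 25 mm): grip there, fingers along y. x runs heel to toe: heel end x = -60, widest (62 mm) at 55, toe end 98; 158 mm long, same outline on all three layers. Starts with the toe away from the robot, within 25 degrees of +x.
- midsole: Brown firm cork midsole, 16 mm thick, 50 g, lying flat. Origin: underside, middle of the straight waist (44 mm wide, x -28 to 25 mm): grip there, fingers along y. x runs heel to toe: heel end x = -60, widest (62 mm) at 55, toe end 98; 158 mm long, same outline on all three layers. Starts with the toe away from the robot, within 25 degrees of +x.
- insole: Red stiff insole with white stitch dots on top, 10 mm thick, 60 g, lying flat. Origin: underside, middle of the straight waist (44 mm wide, x -28 to 25 mm): grip there, fingers along y. x runs heel to toe: heel end x = -60, widest (62 mm) at 55, toe end 98; 158 mm long, same outline on all three layers. Starts with the toe away from the robot, within 25 degrees of +x.
- weight: Steel weight: plate 100 x 40 x 22 mm, 0.7 kg, with a yellow bar handle above along x, 78 mm long, 16 mm wide, z = 46 to 62 mm, on posts at x = -32 and 32. Grip the bar's middle from above, fingers along y. Origin: centre of the underside, x lengthwise; either way round is the same. Starts within 25 degrees of world x.
- sandal: Bystander: a finished child's sandal, dark brown sole 14 mm thick with a stiff blue strap arching to 44 mm high, 158 x 75 mm; not part of the job. It lies across, at the far side. Origin at its waist on the underside, x from heel to toe.
- cup: Bystander: a turquoise cup, 72 mm across, 60 mm high, with a handle on its +y side. Origin at the centre of its underside.
- tin: Bystander: a round tin of tacks with a grey steel cap and a brass and paper side, 60 mm across, 50 mm high. Origin at the centre of its underside.
Things that resemble listed ones, but are neither listed nor needed, are in the scene too. Several things have the shape of the outsole; the one meant has the colours described above.

How it is judged:
By the outcome, as a careful person would: the job done as asked, in the order asked, and still so for the second after the job is handed in, with the robot touching nothing.
It also fails if it takes over 112 s, if anything falls off the work surface, if the arm or the gripper's body presses on something with over 40 N, if the wrist force passes 120 N, or if a joint passes its speed limit or range.

## Working session

There is one attempt and no reset: what is moved stays moved. The work goes in short steps, Python scripts to look and compute and a tool call to move; the robot and the scene stay as the last step left them, time stands still between calls to the robot, and variables do not carry over. Pictures are saved under pics/ and viewed, at most 19 in all, crops included, and the job is handed in when it is done.

Besides the shell and the picture viewer there is one more tool, called after "Emit:" as name(argument=value, ...), one argument or row to a line, values as JSON. arm_command: Moves the arm, as the interface text tells. Its arguments: {"type":"object","properties":{"targets":{"type":"array","items":{"type":"number"}},"newtons":{"type":"number"}},"required":["targets"]}

```bash
ls; mkdir -p pics; python3 - <<'E'
from bench import robot
import cv2
for n in("scene","top"):
    c=robot.camera(n); cv2.imwrite(f"pics/{n}0.png",c["image"][:,:,::-1]); print(n,c["intrinsics"].tolist(),c["k1"],c["world_to_cam"].round(3).tolist())
print(robot.sense())
E
```

```text
pics
scene [[527.635353376317, 0.0, 323.0587906342694], [0.0, 527.635353376317, 237.12719040060176], [0.0, 0.0, 1.0]] 0.015486834309866295 [[0.735, 0.678, -0.005, -435.285], [0.493, -0.538, -0.684, -216.829], [-0.466, 0.5, -0.73, 1649.806], [0.0, 0.0, 0.0, 1.0]]
top [[450.8546384109513, 0.0, 314.84099354699924], [0.0, 450.8546384109513, 243.1530221098703], [0.0, 0.0, 1.0]] -0.03990587088645909 [[0.025, -0.999, -0.021, 41.254], [-0.999, -0.024, -0.048, 551.0], [0.047, 0.022, -0.999, 1054.071], [0.0, 0.0, 0.0, 1.0]]
{'time': 0.1, 'joint_pos': array([ 1.22617791,  0.62927417,  0.03844508,  1.51826887, -0.02701652,
        0.99634169, -0.01998417]), 'joint_velocities': array([-0.00046027, -0.00222789, -0.00107767, -0.00323307, -0.00020526,
        0.0002101 ,  0.00067561]), 'joint_torque': array([ 3.18441904e-03, -5.64534259e+01,  1.23126458e+00, -1.93971205e+01,
        1.14427105e-02,  5.43408649e-03, -2.10829302e-05]), 'ee_pos': array([ 178.7673441 , -624.33284519,  230.46748567]), 'orientation': array([-3.13981835e+00,  5.80420078e-06,  2.78824978e-01]), 'wrist_force': array([-0.36288606, -0.4678021 ,  0.15434331]), 'torque': array([-0.05113062,  0.01523629, -0.04919611]), 'grip_force': 0.0, 'width': 85.57325607436027}
```

View pics/scene0.png

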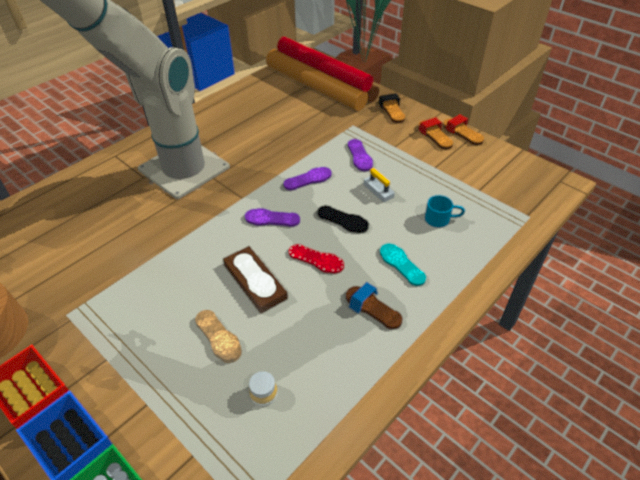

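View pics/top0.png

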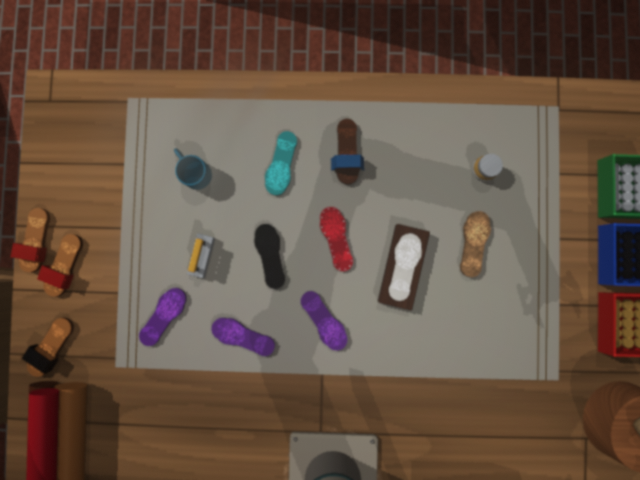

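The scene view shows the black sole (343,219), red dotted sole (316,259), cork sole (218,335), block with white shape (255,277) and weight (379,185).
In the top view the same things are black (270,257), red (337,238), cork (476,245), white (406,267) and weight with yellow bar (200,257).
- **Outsole look-alikes:** purple soles (163,317), (244,337), (324,320), a teal sole (282,163), the sandal (347,150) and the black thing off the mat (47,345). By the description I choose black at (270,257).
- **Red and cork:** each has one candidate on the mat. The red/orange sandals at the left are off it.

```bash
cat >h.py <<'E'
import cv2,numpy as np
from bench import robot
def cam(n,save=None):
    c=robot.camera(n)
    if save: cv2.imwrite(f"pics/{save}.png",c["image"][:,:,::-1])
    return c
def rays(c,px):
    u=cv2.undistortPoints(np.float64(px).reshape(-1,1,2),c["intrinsics"],np.float64([c["k1"],0,0,0])).reshape(-1,2)
    R=c["world_to_cam"][:3,:3];t=c["world_to_cam"][:3,3]
    return -R.T@t, np.c_[u,np.ones(len(u))]@R
def plane(c,px,z):
    o,d=rays(c,px); return (o+d*((z-o[2])/d[:,2])[:,None])[:,:2]
def proj(c,P):
    r,_=cv2.Rodrigues(c["world_to_cam"][:3,:3])
    return cv2.projectPoints(np.float64(P).reshape(-1,1,3),r,c["world_to_cam"][:3,3],c["intrinsics"],np.float64([c["k1"],0,0,0]))[0].reshape(-1,2)
def tri(obs):
    A=np.zeros((3,3));b=np.zeros(3)
    for c,p in obs:
        o,d=rays(c,[p]);d=d[0]/np.linalg.norm(d[0]);M=np.eye(3)-np.outer(d,d);A+=M;b+=M@o
    X=np.linalg.solve(A,b); return X,[np.linalg.norm(proj(c,X)[0]-p).round(1) for c,p in obs]
def mask(c,k):
    h=cv2.cvtColor(c["image"],cv2.COLOR_RGB2HSV);H,S,V=[h[...,i].astype(int) for i in range(3)]
    m={"black":V<45,"red":((H<6)|(H>172))&(S>150)&(V>60),"cork":(H>8)&(H<24)&(S>75)&(V>85),
       "white":(S<30)&(V>205),"yellow":(H>18)&(H<32)&(S>150)&(V>110)}[k]
    return m.astype(np.uint8)
def blob(c,k,near,r=90):
    m=mask(c,k);m=cv2.morphologyEx(m,cv2.MORPH_CLOSE,np.ones((5,5),np.uint8))
    cs,_=cv2.findContours(m,cv2.RETR_EXTERNAL,cv2.CHAIN_APPROX_NONE)
    cs=[q for q in cs if np.linalg.norm(q.reshape(-1,2).mean(0)-near)<r]
    return max(cs,key=cv2.contourArea).reshape(-1,2)
def cen(q):
    m=cv2.moments(q.reshape(-1,1,2).astype(np.float32));return np.array([m["m10"],m["m01"]])/m["m00"]
def sole(P):
    "P: outline in world xy -> origin, yaw, length, waist width, max width"
    P=P.astype(np.float32);P2=P
    c=cen(P);m=cv2.moments(P.reshape(-1,1,2));a=.5*np.arctan2(2*m["mu11"],m["mu20"]-m["mu02"])
    for _ in range(5):
        e=np.array([np.cos(a),np.sin(a)]);n=np.array([-e[1],e[0]])
        s=(P-c)@e;t=(P-c)@n;h=s.min()
        mid=lambda x:np.array([t[(np.abs(s-h-60-x)<6)&(t>0)].mean(),t[(np.abs(s-h-60-x)<6)&(t<0)].mean()])
        # axis through mid-lines at heel lobe(-30) and toe lobe (55)
        A,B=mid(-30),mid(55);a+=np.arctan((B.mean()-A.mean())/85)
    W=mid(0);L=np.ptp(s)
    o=c+e*(h+L*60/158)+n*W.mean()
    return o,a,L,W[0]-W[1],B[0]-B[1]
E
python3 - <<'E'
from h import *
s=cam("scene");t=cam("top")
for k,a,b,z in(("black",(343,219),(270,257),12),("red",(316,259),(337,238),10),("cork",(218,335),(476,245),16),("white",(255,277),(406,267),30),("yellow",(379,178),(195,255),62)):
    qa=blob(s,k,a,30);qb=blob(t,k,b,30)
    X,e=tri([(s,cen(qa)),(t,cen(qb))]);print(k,len(qa),len(qb),"tri",X.round(1),e)
    P=plane(t,qb,z)
    if k!="yellow": print("   ",[np.round(v,3) for v in sole(P)])
    else: print("   ",cv2.minAreaRect(P.astype(np.float32)))
E
```

```text
black 109 141 tri [520.2 162.2   3.3] [np.float64(0.2), np.float64(0.2)]
    [array([499.198, 155.881]), np.float64(0.234), np.float64(151.549), np.float64(37.292), np.float64(52.809)]
red 122 147 tri [566.3   4.7   3.9] [np.float64(0.2), np.float64(0.2)]
    [array([545.077,  -1.632]), np.float64(0.298), np.float64(149.218), np.float64(34.798), np.float64(50.592)]Traceback (most recent call last):
  File "<stdin>", line 4, in <module>
  File "h.py", line 30, in blob
    return max(cs,key=cv2.contourArea).reshape(-1,2)
           ~~~^^^^^^^^^^^^^^^^^^^^^^^^
ValueError: max() iterable argument is empty
```

Emit:
arm_command(
  targets=[1,1,0.8,0.4,-0.56,1,1,0.8,0.4,-0.56,1,1,0.8,0.4,-0.56,1,1,0.8,0.4,-0.56,1,1,0.8,0.4,-0.56,1,1,0.8,0.4,-0.56,1,1,0.8,0.4,-0.56,1,1,0.8,0.4,-0.56],
)

```text
time: 1.0
ee_pos: [435.4, -420.0, 332.7]
orientation: [-3.14, -0.006, 0.009]
wrist_force: [0.9, -0.4, -0.1]
width: 85.5
grip_force: 0.0
```

```bash
python3 - <<'E'
from h import *
c=cam("wrist","w0");print(robot.sense()["ee_pos"],c["intrinsics"].round(1).tolist(),c["k1"],(-c["world_to_cam"][:3,:3].T@c["world_to_cam"][:3,3]).round(1),c["world_to_cam"].round(2)[:3,:3].tolist())
t=cam("top");h=cv2.cvtColor(t["image"],cv2.COLOR_RGB2HSV)
for p in((476,225),(476,245),(470,265),(406,250),(402,285),(195,255),(393,300),(440,300)):print(p,h[p[1],p[0]])
E
```

```text
[ 431.86541842 -422.53260739  331.82426779] [[383.3, 0.0, 319.9], [0.0, 383.3, 242.1], [0.0, 0.0, 1.0]] 0.00014409682171585099 [ 509.7 -419.9  475.8] [[0.01, -1.0, -0.0], [-0.96, -0.01, 0.29], [-0.29, -0.0, -0.96]]
(476, 225) [ 16 120 161]
(476, 245) [ 15 124 130]
(470, 265) [ 14 125 135]
(406, 250) [ 20   8 189]
(402, 285) [ 15   8 193]
(195, 255) [ 20 179 179]
(393, 300) [10 77 73]
(440, 300) [ 26  26 137]
```

View pics/w0.png

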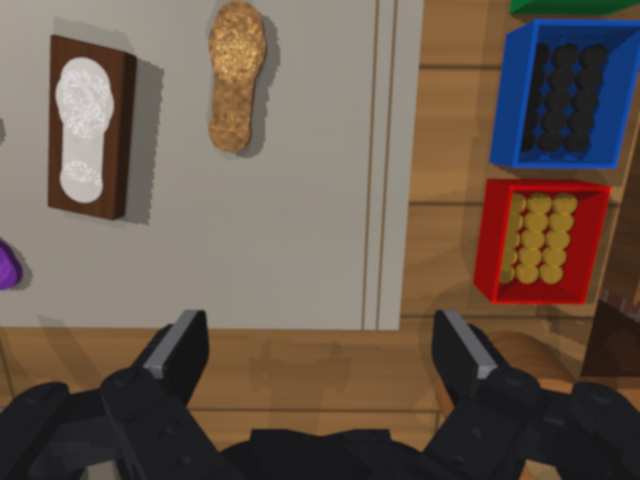

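The wrist view shows the cork sole (236,75), the block with white shape (87,125) and the open fingers below. Both are in the upper part, so I move further out and left.

Emit:
arm_command(
  targets=[1,0.52,0.6,-0.1,0,1,0.52,0.6,-0.1,0,1,0.52,0.6,-0.1,0,1,0.52,0.6,-0.1,0,1,0.52,0.6,-0.1,0,1,0.52,0.6,-0.1,0],
)

```text
time: 1.7
ee_pos: [558.3, -275.2, 305.3]
orientation: [3.141, 0.002, -0.001]
wrist_force: [0.1, -1.0, -0.2]
width: 85.8
grip_force: 0.0
```

```bash
sed -i 's/"black":V<45/"black":(V<60)\&(S<90)/; s/(S<30)&(V>205)/(S<25)\&(V>165)/' h.py; python3 - <<'E'
from h import *
import pickle
c=cam("wrist","w1");print(robot.sense()["ee_pos"],robot.sense()["orientation"])
pickle.dump(c,open("w1.pkl","wb"))
for k,n,z in(("cork",(520,-330),16),("white",(490,-165),30)):
    p=proj(c,[*n,z])[0];q=blob(c,k,p,80);print(k,p.round(),cen(q),[np.round(v,3) for v in sole(plane(c,q,z))])
E
```

```text
[ 557.36071341 -276.92534313  305.6864752 ] [ 3.14036058e+00  2.17967215e-03 -3.58666798e-03]
cork [366. 225.] [362.35667134 185.77511976] [array([ 539.43 , -319.508]), np.float64(-0.155), np.float64(157.306), np.float64(44.18), np.float64(61.496)]
white [224. 254.] [216.7443373  219.19361591] [array([nan, nan]), np.float64(nan), np.float64(nan), np.float64(nan), np.float64(nan)]h.py:40: RuntimeWarning: Mean of empty slice.
  mid=lambda x:np.array([t[(np.abs(s-h-60-x)<6)&(t>0)].mean(),t[(np.abs(s-h-60-x)<6)&(t<0)].mean()])
  ret = ret.dtype.type(ret / rcount)
```

Emit:
arm_command(
  targets=[1,0,0.7,0,0,1,0,0.7,0,0,1,0,0.7,0,0,1,0,0.7,0,0,1,0,0.7,0,0],
)

```text
time: 2.25
ee_pos: [558.4, -97.5, 306.6]
orientation: [-3.14, -0.0, 0.002]
wrist_force: [0.6, -0.3, -0.3]
width: 85.2
grip_force: 0.0
```

```bash
python3 - <<'E'
from h import *
import pickle
c=cam("wrist","w2");print(robot.sense()["ee_pos"])
a=pickle.load(open("w1.pkl","rb"));pickle.dump(c,open("w2.pkl","wb"))
for k,n,z in(("red",(545,0),10),("white",(490,-165),30)):
    p=proj(c,[*n,z])[0];q=blob(c,k,p,80);print(k,p.round(),cen(q),[np.round(v,3) for v in sole(plane(c,q,z))])
q2=blob(a,"white",proj(a,[490,-165,30])[0],80)
print("white tri",tri([(c,cen(q)),(a,cen(q2))]))
E
```

```text
[ 558.23324069 -100.71323926  306.63858996]
red [236. 203.] [230.08134168 181.60296535] [array([544.415,  -2.54 ]), np.float64(0.294), np.float64(155.381), np.float64(42.429), np.float64(59.472)]
white [378. 254.] [371.01583168 239.85140437] [array([ 481.215, -150.801]), np.float64(-0.211), np.float64(154.393), np.float64(39.796), np.float64(56.888)]
white tri (array([ 518.36100424, -157.45400472,   28.16033168]), [np.float64(10.2), np.float64(10.2)])
```

View pics/w2.png

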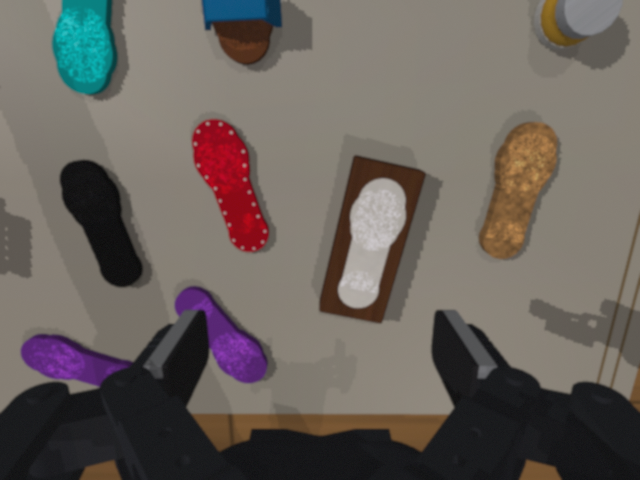

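The wrist view shows black (100,222), red (231,185), block with white shape (371,240) and cork (519,190), with teal at (85,45) and purple at (222,333). Next I go over the black sole.

Emit:
arm_command(
  targets=[1,-0.1,1,0,0,1,-0.1,1,0,0,1,-0.1,1,0,0,1,-0.1,1,0,0,1,-0.1,1,0,0,1,-0.1,1,0,0],
)

```text
time: 2.9
ee_pos: [533.3, 155.5, 306.3]
orientation: [-3.138, 0.0, 0.005]
wrist_force: [-0.1, -0.4, -0.5]
width: 85.3
grip_force: 0.0
```

```bash
sed -i 's/(S<25)&(V>165)/(S<60)\&(V>120)/' h.py; python3 - <<'E'
s=open('h.py').read();i=s.index("def blob");j=s.index("def cen")
s=s[:i]+'''def blob(c,k,seed,r=12):
    m=cv2.morphologyEx(mask(c,k),cv2.MORPH_CLOSE,np.ones((5,5),np.uint8))
    _,l=cv2.connectedComponents(m);x,y=np.int32(np.round(seed))
    p=l[max(0,y-r):y+r,max(0,x-r):x+r];i=np.bincount(p[p>0]).argmax()
    cs,_=cv2.findContours((l==i).astype(np.uint8),cv2.RETR_EXTERNAL,cv2.CHAIN_APPROX_NONE)
    return max(cs,key=cv2.contourArea).reshape(-1,2)
'''+s[j:]
open('h.py','w').write(s)
E
python3 - <<'E'
from h import *
import pickle
c=cam("wrist","w3");print(robot.sense()["ee_pos"])
pickle.dump(c,open("w3.pkl","wb"))
C={"w1":pickle.load(open("w1.pkl","rb")),"w2":pickle.load(open("w2.pkl","rb")),"w3":c}
for k,n,z,vs in(("black",(499,156),12,("w2","w3")),("red",(545,-2),10,("w2","w3")),("cork",(540,-320),16,("w1","w2")),("white",(485,-152),30,("w1","w2"))):
    obs=[]
    for v in vs:
        q=blob(C[v],k,proj(C[v],[*n,z])[0]);obs.append((C[v],cen(q)))
        print(k,v,cen(q).round(),[np.round(x,3) for x in sole(plane(C[v],q,z))])
    print("   tri",tri(obs))
t=C["w3"]
p=proj(c,[499,156,12])[0].astype(int);print(p)
cv2.imwrite("pics/crop.png",cv2.resize(c["image"][max(0,p[1]-130):p[1]+90,max(0,p[0]-220):p[0]+120,::-1],None,fx=2,fy=2))
E
```

```text
[534.09287521 151.1587699  306.27008475]
black w2 [101. 220.] [array([499.267, 152.629]), np.float64(0.242), np.float64(156.134), np.float64(48.501), np.float64(65.525)]
black w3 [314. 200.] [array([498.524, 156.387]), np.float64(0.245), np.float64(156.063), np.float64(41.61), np.float64(58.869)]
   tri (array([523.44850227, 162.61181023,   5.88815672]), [np.float64(0.0), np.float64(0.0)])
red w2 [230. 182.] [array([544.415,  -2.54 ]), np.float64(0.294), np.float64(155.381), np.float64(42.429), np.float64(59.472)]
red w3 [453. 160.] [array([ 5.44055e+02, -5.14000e-01]), np.float64(0.292), np.float64(155.96), np.float64(43.448), np.float64(60.612)]
   tri (array([569.60085926,   5.91078782,   6.78554558]), [np.float64(0.0), np.float64(0.0)])
cork w1 [362. 186.] [array([ 539.43 , -319.508]), np.float64(-0.155), np.float64(157.306), np.float64(44.18), np.float64(61.496)]
cork w2 [517. 186.] [array([ 539.938, -316.655]), np.float64(-0.159), np.float64(157.613), np.float64(50.319), np.float64(67.328)]
   tri (array([ 565.03708363, -324.49909448,    9.41586526]), [np.float64(0.1), np.float64(0.1)])
white w1 [215. 239.] [array([ 480.671, -150.669]), np.float64(-0.208), np.float64(157.976), np.float64(43.138), np.float64(60.228)]
white w2 [371. 240.] [array([ 480.625, -150.828]), np.float64(-0.211), np.float64(158.323), np.float64(43.826), np.float64(61.098)]
   tri (array([ 507.1246214 , -156.21766476,   30.5642515 ]), [np.float64(0.0), np.float64(0.0)])
[319 221]
```

View pics/crop.png

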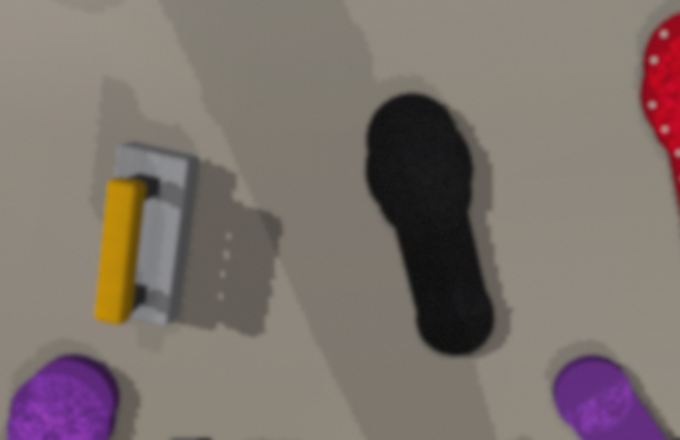

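The crop confirms the black sole, with no rims or dots: heel (455,315), toe (418,160), yaw about 0.245. The weight is at left with its yellow bar (120,250). Measured heights fit, with white at z≈30.6.

Emit:
arm_command(
  targets=[0.8,-0.142,0.025,-0.5,0.492,0.8,-0.142,0.025,-0.905,0.492,0.8,-0.142,0.025,-0.905,0.492,0.8,-0.142,0.025,-0.905,0.492,0.8,-0.142,0.025,-0.905,0.492,0.8,-0.142,0.025,-0.905,0.492,0.8,-0.142,0.025,-0.905,0.492],
)

```text
time: 3.65
ee_pos: [499.9, 153.5, 80.5]
orientation: [3.14, -0.0, 0.241]
wrist_force: [0.2, -0.2, 0.7]
width: 68.4
grip_force: 0.0
```

Emit:
arm_command(
  targets=[0.75,0,0,-0.16,0,0.75,0,0,-0.28,0,0.75,0,0,-0.316,0,0.75,0,0,-0.316,0,0.3,0,0,-0.316,0,0.3,0,0,-0.316,0,0.3,0,0,-0.316,0,0.3,0,0,-0.316,0,0.3,0,0,-0.316,0,0.3,0,0,-0.316,0],
  newtons=40,
)

```text
time: 4.65
ee_pos: [500.1, 156.5, 3.3]
orientation: [3.141, -0.004, 0.245]
wrist_force: [0.5, -0.5, 6.5]
width: 42.6
grip_force: 40.9
```

```bash
python3 - <<'E'
from h import *
c=cam("wrist","w4");s=robot.sense();print(s["ee_pos"],s["orientation"],s["width"],s["grip_force"],s["wrist_force"])
E
```

```text
[500.13564642 156.51816888   3.2640748 ] [ 3.1415029  -0.0039766   0.24457542] 42.83708737668785 40.89211642742157 [-0.41858106 -1.57661185  6.66087702]
```

View pics/w4.png

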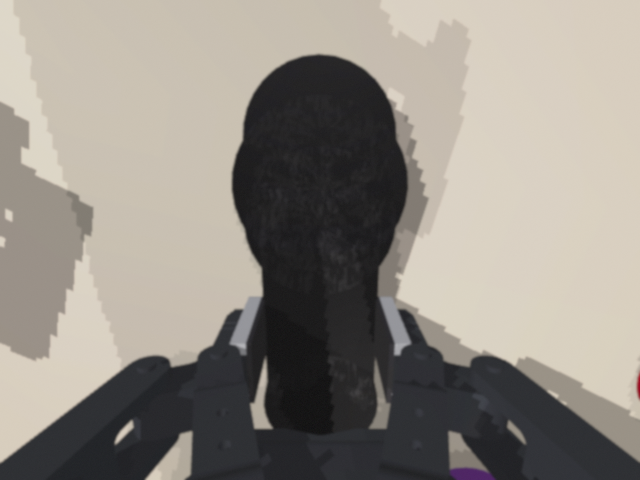

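The gripped black outsole is centred between the pads (toe top 320,55, fingers 250/390), width 43 mm.

Emit:
arm_command(
  targets=[0.3,0,0,0.1,0,0.3,0,0,0.3,0,0.3,-0.071,-0.2,0.4,-0.2,0.3,-0.071,-0.4,0.4,-0.5,0.3,-0.071,-0.6,0.4,-0.8,0.3,-0.071,-0.8,0.4,-0.91,0.3,-0.071,-0.8,0.4,-0.91,0.3,-0.071,-0.8,0.4,-0.91],
)

```text
time: 5.5
ee_pos: [481.0, -46.0, 102.2]
orientation: [3.141, -0.002, -0.215]
wrist_force: [0.1, 0.9, -0.5]
width: 42.6
grip_force: 41.2
```

Emit:
arm_command(
  targets=[0.3,0,-0.15,0,0,0.3,0,-0.3,0,0,0.3,0,-0.428,0,0,0.3,0,-0.428,0,0,0.3,0,-0.428,-0.1,0,0.3,0,-0.428,-0.18,0,0.3,0,-0.428,-0.22,0,0.3,0,-0.428,-0.22,0],
)

```text
time: 6.3
ee_pos: [480.3, -148.4, 45.3]
orientation: [-3.14, 0.002, -0.207]
wrist_force: [-0.3, -0.3, 0.1]
width: 42.5
grip_force: 41.2
```

```bash
python3 - <<'E'
from h import *
c=cam("wrist","w5");s=robot.sense();print(s["ee_pos"],s["orientation"],s["width"],s["grip_force"],s["wrist_force"])
E
```

```text
[ 480.86613732 -149.01851034   46.02428307] [-3.14083465e+00  7.51401630e-04 -2.07871009e-01] 42.614403960998246 41.24366641044617 [-0.32975238  0.16711906 -0.35507552]
```

View pics/w5.png

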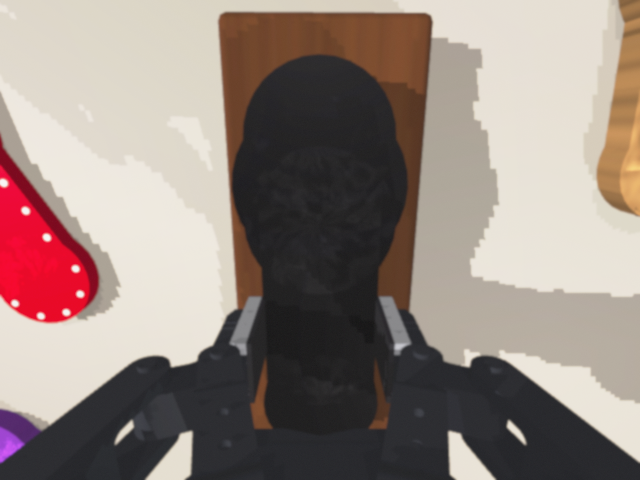

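The outsole is held just above the block, and the block's edges (230..420 at row 200) centre at 325 against 320 for the sole. That is about 2 mm too far left. I check numerically.

```bash
python3 - <<'E'
from h import *
c=cam("wrist");h=cv2.cvtColor(c["image"],cv2.COLOR_RGB2HSV).astype(int)
m=((h[...,0]<16)&(h[...,1]>90)&(h[...,2]>40)&(h[...,2]<150)).astype(np.uint8)
e=np.array([np.cos(-.21),np.sin(-.21)]);n=np.array([-e[1],e[0]])
W=np.array([480.63,-150.75])
f=lambda px,z:(plane(c,px,z)-W)@np.c_[e,n]
for r in(40,120,200,260):
    x=np.where(m[r,200:450])[0]+200;k=np.where((h[r,200:450,2]<60)&(h[r,200:450,1]<110))[0]+200
    print(r,x.min(),x.max(),"block",f([(x.min()-.5,r),(x.max()+.5,r)],30).round(1).tolist(),"sole",k.min() if len(k) else 0,k.max() if len(k) else 0)
y=np.where(m[:,325])[0];print("far edge",y.min(),f([(325,y.min()-.5)],30),"expect x=95+19=114;  toe",f([(320,55)],54),f([(320,55)],42))
print("fingers mid",f([(320,300)],42))
E
```

```text
40 220 427 block [[104.8, 38.8], [105.0, -38.6]] sole 0 0
120 225 421 block [[76.4, 39.0], [76.6, -38.7]] sole 245 394
200 231 414 block [[44.5, 38.7], [44.7, -38.3]] sole 234 405
260 234 410 block [[17.8, 39.2], [18.0, -38.6]] sole 257 382
far edge 16 [[112.96510604  -0.40175774]] expect x=95+19=114;  toe [[96.07903921  1.37798447]] [[97.94291264  1.38574506]]
fingers mid [[4.36208246 1.13224256]]
```

Block pose agrees. The sole is about 1.3 mm left and 1 mm short, so I correct it and lower.

Emit:
arm_command(
  targets=[0.3,0.003,-0.006,0,0,0.3,0.003,-0.006,-0.025,0,0.3,0.003,-0.006,-0.049,0,0.3,0.003,-0.006,-0.05,0,0.3,0.003,-0.006,-0.05,0,0.65,0.003,-0.006,-0.05,0,0.65,0.003,-0.006,-0.05,0,0.65,0.003,-0.006,-0.05,0,0.65,0.003,-0.006,0.1,0,0.8,0.05,-0.006,0.3,0,0.8,0.25,-0.006,0.5,0,0.8,0.25,-0.006,0.6,0],
)

```text
time: 7.6
ee_pos: [545.4, -151.7, 198.1]
orientation: [-3.141, -0.003, -0.209]
wrist_force: [0.3, -0.4, -0.2]
width: 68.3
grip_force: 0.0
```

```bash
cat >>h.py <<'E'
W=np.array([480.63,-150.75]);YAW=-.21
def local(c,px,z):
    e=np.array([np.cos(YAW),np.sin(YAW)]);n=np.array([-e[1],e[0]])
    return (plane(c,px,z)-W)@np.c_[e,n]
def block(c):
    h=cv2.cvtColor(c["image"],cv2.COLOR_RGB2HSV).astype(int)
    m=((h[...,0]<16)&(h[...,1]>90)&(h[...,2]>40)&(h[...,2]<150)).astype(np.uint8)
    _,l=cv2.connectedComponents(m);k=np.bincount(l[l>0]).argmax()
    P=local(c,cv2.findNonZero((l==k).astype(np.uint8)).reshape(-1,2),30)
    return cv2.minAreaRect(P.astype(np.float32))
E
python3 - <<'E'
from h import *
c=cam("wrist","w6");s=robot.sense();print(s["ee_pos"],s["width"],s["wrist_force"])
q=blob(c,"black",proj(c,[*W,42])[0])
print([np.round(x,3) for x in sole(plane(c,q,42))]); print([np.round(x,3) for x in sole(local(c,q,42))]);print(block(c))
E
```

```text
[ 551.42644316 -152.62501737  204.79580837] 68.39883782999681 [ 5.85573331 -0.65437496  4.23303376]
[array([ 481.083, -153.081]), np.float64(-0.206), np.float64(157.044), np.float64(41.674), np.float64(59.104)]
[array([ 0.929, -2.186]), np.float64(0.004), np.float64(157.044), np.float64(41.674), np.float64(59.104)]
((20.963958740234375, 0.3375091552734375), (77.59329223632812, 187.9892578125), 89.91676330566406)
```

View pics/w6.png

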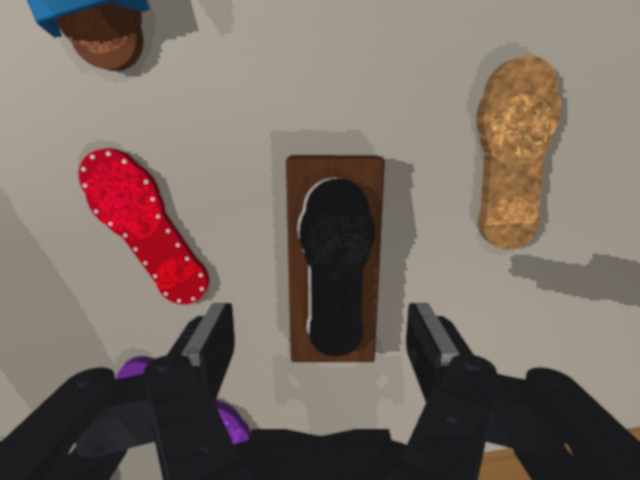

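It is placed, but a white rim shows at the left and toe (302,230; 320,180), so the sole sits about 2 mm too far right. I re-measure settled.

Emit:
arm_command(
  targets=[0.8,0,0,0,0,0.8,0,0,0,0],
)

```text
time: 7.85
ee_pos: [542.0, -152.0, 195.5]
orientation: [3.141, 0.002, -0.21]
wrist_force: [-1.2, -0.9, -1.1]
width: 68.3
grip_force: 0.0
```

```bash
python3 - <<'E'
from h import *
c=cam("wrist");s=robot.sense();print(s["ee_pos"],s["width"])
q=blob(c,"black",proj(c,[*W,42])[0])
print([np.round(x,3) for x in sole(local(c,q,42))]);print(block(c))
p=blob(c,"red",proj(c,[544.2,-1,10])[0]);print("red",[np.round(x,3) for x in sole(plane(c,p,10))])
g=cv2.cvtColor(c["image"],cv2.COLOR_RGB2HSV).astype(int)
for X in(0,10,55):
    r=int(proj(c,[*(W+X*np.array([np.cos(YAW),np.sin(YAW)])),42])[0][1]);w=np.where((g[r,280:390,1]<50)&(g[r,280:390,2]>120))[0]+280
    b=np.where((g[r,280:390,2]<60)&(g[r,280:390,1]<90))[0]+280
    br=[x for x in range(270,400) if g[r,x,1]>100];print(X,r,"white",w.tolist(),"black",b.min(),b.max(),"brown",min(br),max(br))
E
```

```text
[ 541.44789959 -151.96774521  194.84917308] 68.16138027975784
[array([ 1.261, -2.292]), np.float64(0.002), np.float64(156.8), np.float64(41.419), np.float64(58.947)]
((21.150543212890625, 0.30219268798828125), (77.57682037353516, 187.47598266601562), 89.9302978515625)
red [array([544.742,  -3.582]), np.float64(0.293), np.float64(156.093), np.float64(44.841), np.float64(61.773)]
0 291 white [280, 281, 282, 283, 284, 285, 286, 307, 308, 309] black 311 360 brown 289 376
10 280 white [280, 281, 282, 283, 284, 285, 286, 307, 308, 309] black 311 361 brown 288 376
55 228 white [280, 281, 282, 283, 284] black 299 373 brown 287 378
```

Emit:
arm_command(
  targets=[0.8,-0.2,0,-0.15,0,0.7,-0.247,0,-0.35,0,0.7,-0.247,0,-0.53,0,0.7,-0.247,0,-0.62,0,0.7,-0.247,0,-0.64,0,0.7,-0.247,0,-0.64,0,0.3,-0.247,0,-0.64,0,0.3,-0.247,0,-0.64,0,0.3,-0.247,0,-0.64,0,0.3,-0.247,0,-0.64,0],
)

```text
time: 8.9
ee_pos: [482.4, -152.4, 37.4]
orientation: [3.141, -0.003, -0.21]
wrist_force: [-0.8, 0.7, 6.6]
width: 42.1
grip_force: 41.6
```

Emit:
arm_command(
  targets=[0.3,0,0,0.02,0,0.3,0.006,0.008,0.02,0,0.3,0.006,0.008,0.02,0,0.3,0.006,0.008,0.006,0,0.3,0.006,0.008,-0.001,0,0.3,0.006,0.008,-0.001,0,0.65,0.006,0.008,-0.001,0,0.65,0.006,0.008,-0.001,0,0.65,0.006,0.008,0.1,0,0.8,0.006,0.008,0.3,0,0.8,0.253,0.008,0.64,0,0.8,0.253,0.008,0.64,0],
)

```text
time: 10.1
ee_pos: [541.5, -150.3, 193.5]
orientation: [3.141, 0.001, -0.211]
wrist_force: [2.2, 0.5, -0.5]
width: 68.4
grip_force: 0.0
```

Emit:
arm_command(
  targets=[0.8,0,0,0,0,0.8,0,0,0,0,0.8,0,0,0,0,0.8,0,0,0,0],
)

```text
time: 10.5
ee_pos: [539.7, -150.1, 190.2]
orientation: [3.141, 0.004, -0.211]
wrist_force: [-0.1, 0.8, 0.1]
width: 68.3
grip_force: 0.0
```

```bash
python3 - <<'E'
from h import *
c=cam("wrist");s=robot.sense();print(s["ee_pos"],s["width"])
q=blob(c,"black",proj(c,[*W,42])[0])
print([np.round(x,3) for x in sole(local(c,q,42))]);print(block(c))
cv2.imwrite("pics/w7.png",cv2.resize(c["image"][130:380,230:430,::-1],None,fx=2.4,fy=2.4))
g=cv2.cvtColor(c["image"],cv2.COLOR_RGB2HSV).astype(int)
for X in(0,10,55):
    r=int(proj(c,[*(W+X*np.array([np.cos(YAW),np.sin(YAW)])),42])[0][1]);w=np.where((g[r,292:375,1]<50)&(g[r,292:375,2]>120))[0]+292
    b=np.where((g[r,280:390,2]<60)&(g[r,280:390,1]<90))[0]+280
    br=[x for x in range(270,400) if g[r,x,1]>100];print(X,r,"white",w.tolist(),"black",b.min(),b.max(),"brown",min(br),max(br))
E
```

```text
[ 539.98886452 -150.07684439  190.39479697] 68.27617170539986
[array([1.314, 0.322]), np.float64(0.004), np.float64(156.454), np.float64(42.12), np.float64(59.612)]
((21.041122436523438, 0.3310432434082031), (77.63736724853516, 186.7646484375), 89.91004180908203)
0 291 white [] black 309 360 brown 290 378
10 279 white [] black 309 360 brown 289 379
55 226 white [] black 297 373 brown 288 381
```

View pics/w7.png

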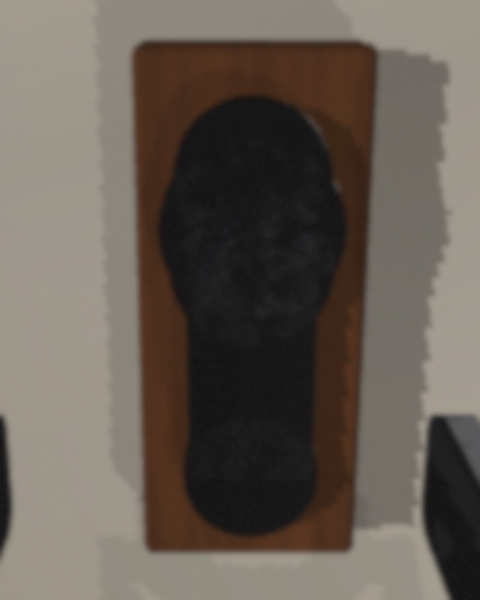

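The outsole now covers the shape: waist centred (309..360 against block 290..378), with only a trace of white at the toe's right. Next is the cork midsole.

Emit:
arm_command(
  targets=[0.8,0.05,-0.17,0.1,0.11,0.8,0.1,-0.34,0.1,0.11,0.8,0.1,-0.5,0.1,0.11,0.8,0.1,-0.62,0.1,0.11,0.8,0.1,-0.68,0.1,0.11,0.8,0.1,-0.68,0.1,0.11,0.8,0.1,-0.68,0.1,0.11,0.8,0.1,-0.68,0.1,0.11,0.8,0.1,-0.68,0.1,0.11,0.8,0.1,-0.68,0.1,0.11],
)

```text
time: 11.55
ee_pos: [567.1, -318.8, 217.2]
orientation: [-3.141, -0.0, -0.153]
wrist_force: [0.3, -0.7, -0.3]
width: 68.6
grip_force: 0.0
```

```bash
python3 - <<'E'
from h import *
c=cam("wrist");s=robot.sense();print(s["ee_pos"],s["orientation"])
q=blob(c,"cork",proj(c,[539,-320,16])[0]);print([np.round(x,3) for x in sole(plane(c,q,16))],q.min(0),q.max(0))
E
```

```text
[ 567.03493709 -319.15685656  217.17706807] [-3.1414032e+00 -2.5873123e-04 -1.5381907e-01]
[array([ 539.144, -319.821]), np.float64(-0.157), np.float64(157.451), np.float64(43.056), np.float64(60.9)] [291 130] [360 297]
```

Emit:
arm_command(
  targets=[0.75,-0.111,0.001,-0.15,0,0.75,-0.111,0.001,-0.33,0,0.75,-0.111,0.001,-0.5,0,0.75,-0.111,0.001,-0.65,0,0.75,-0.111,0.001,-0.78,0,0.75,-0.111,0.001,-0.848,0,0.75,-0.111,0.001,-0.848,0,0.75,-0.111,0.001,-0.848,0,0.3,-0.111,0.001,-0.848,0,0.3,-0.111,0.001,-0.848,0,0.3,-0.111,0.001,-0.848,0,0.3,-0.111,0.001,-0.848,0],
)

```text
time: 12.8
ee_pos: [540.4, -320.7, 7.2]
orientation: [3.14, -0.004, -0.155]
wrist_force: [0.7, 0.7, 7.0]
width: 42.6
grip_force: 41.2
```

```bash
python3 - <<'E'
from h import *
s=robot.sense();print(s["ee_pos"],s["orientation"],s["width"],s["grip_force"],s["wrist_force"])
E
```

```text
[ 540.36797012 -320.74503454    7.18165532] [ 3.14029496 -0.00358906 -0.15535313] 42.59792676845998 41.20981514453888 [0.68544178 0.71137871 7.0418363 ]
```

Emit:
arm_command(
  targets=[0.3,0,0,0.15,0,0.3,0,0,0.34,0,0.3,-0.05,0.14,0.38,-0.11,0.3,-0.1,0.3,0.38,-0.11,0.3,-0.16,0.46,0.38,-0.11,0.3,-0.2,0.6,0.38,-0.11,0.3,-0.22,0.678,0.38,-0.11,0.3,-0.22,0.678,0.32,-0.11,0.3,-0.22,0.678,0.24,-0.11,0.3,-0.22,0.678,0.2,-0.11,0.3,-0.22,0.678,0.2,-0.11,0.3,-0.22,0.678,0.2,-0.11],
)

```text
time: 14.0
ee_pos: [484.2, -150.7, 55.4]
orientation: [3.142, -0.001, -0.211]
wrist_force: [-0.4, -0.2, -0.3]
width: 42.4
grip_force: 41.0
```

Emit:
arm_command(
  targets=[0.3,0,0,0,0,0.3,0,0,0,0,0.3,0,0,0,0],
)

```text
time: 14.3
ee_pos: [484.3, -150.6, 55.5]
orientation: [3.142, -0.001, -0.21]
wrist_force: [-0.7, -0.1, 0.1]
width: 42.8
grip_force: 41.0
```

```bash
python3 - <<'E'
from h import *
c=cam("wrist","w8");s=robot.sense();print(s["ee_pos"],s["orientation"],s["wrist_force"])
g=cv2.cvtColor(c["image"],cv2.COLOR_RGB2HSV).astype(int);z=s["ee_pos"][2]-5.5
q=blob(c,"cork",(320,180));print(q.min(0),q.max(0),"toe",local(c,[q[q[:,1].argmin()]],z+16))
for r in(80,160,220):
    w=[p[0] for p in q if p[1]==r];print(r,"cork",min(w),max(w),local(c,[(min(w),r),(max(w),r)],z+16).round(1).tolist())
print(block(c))
E
```

```text
[ 484.18585185 -150.52851642   55.35550828] [ 3.14157146e+00 -7.94778146e-04 -2.10378681e-01] [ 0.47862202 -0.79568584 -1.34724319]
[228  53] [407 435] toe [[99.9320547   3.16519371]]
80 cork 260 376 [[92.1, 19.5], [92.1, -17.6]]
160 cork 230 405 [[67.0, 30.8], [67.0, -28.5]]
220 cork 234 399 [[46.1, 30.9], [46.1, -27.7]]
((14.773582458496094, 0.5279731750488281), (78.09052276611328, 196.34072875976562), 89.88035583496094)
```

View pics/w8.png

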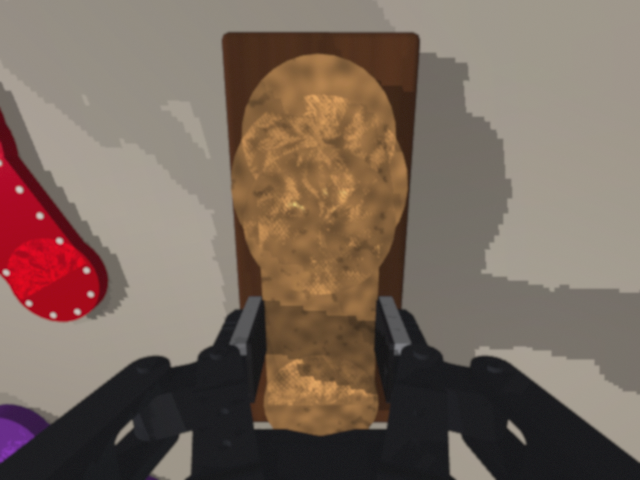

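Cork is in the hand over the block: sole 233..406 mid 320, block mid 321, so lateral is good, with toe at (320,53). I shift 1 mm back and lower.

Emit:
arm_command(
  targets=[0.3,-0.003,0,0,0,0.3,-0.003,0,-0.02,0,0.3,-0.003,0,-0.032,0,0.3,-0.003,0,-0.032,0,0.3,-0.003,0,-0.032,0,0.65,-0.003,0,-0.032,0,0.65,-0.003,0,-0.032,0,0.65,-0.003,0,0,0,0.65,-0.003,0,0.14,0,0.8,-0.003,0,0.32,0,0.8,0.12,0,0.45,0,0.8,0.24,0,0.56,0],
)

```text
time: 15.55
ee_pos: [544.5, -150.7, 197.7]
orientation: [3.141, -0.002, -0.211]
wrist_force: [1.9, -0.3, 0.2]
width: 68.1
grip_force: 0.0
```

Emit:
arm_command(
  targets=[0.8,0,0,0,0,0.8,0,0,0,0,0.8,0,0,0,0],
)

```text
time: 15.85
ee_pos: [541.9, -150.3, 193.8]
orientation: [3.141, 0.004, -0.211]
wrist_force: [0.2, 1.0, -0.8]
width: 68.2
grip_force: 0.0
```

```bash
python3 - <<'E'
from h import *
c=cam("wrist");s=robot.sense();print(s["ee_pos"],s["orientation"],s["wrist_force"])
q=blob(c,"cork",proj(c,[*W,58])[0]);print([np.round(x,3) for x in sole(local(c,q,58))],block(c))
p=blob(c,"red",proj(c,[544.2,-1,10])[0]);print("red",[np.round(x,3) for x in sole(plane(c,p,10))])
cv2.imwrite("pics/w9.png",cv2.resize(c["image"][130:380,230:430,::-1],None,fx=2.4,fy=2.4))
E
```

```text
[ 541.82543425 -150.31359744  193.62467198] [ 3.14141775  0.00391678 -0.21074943] [-0.5014965   0.04470275 -1.21805003]
[array([1.876, 0.201]), np.float64(0.005), np.float64(158.269), np.float64(43.819), np.float64(61.583)] ((18.81500244140625, 0.3586463928222656), (77.61215209960938, 190.92373657226562), 89.89028930664062)
red [array([544.427,  -3.411]), np.float64(0.293), np.float64(156.356), np.float64(45.392), np.float64(62.01)]
```

View pics/w9.png

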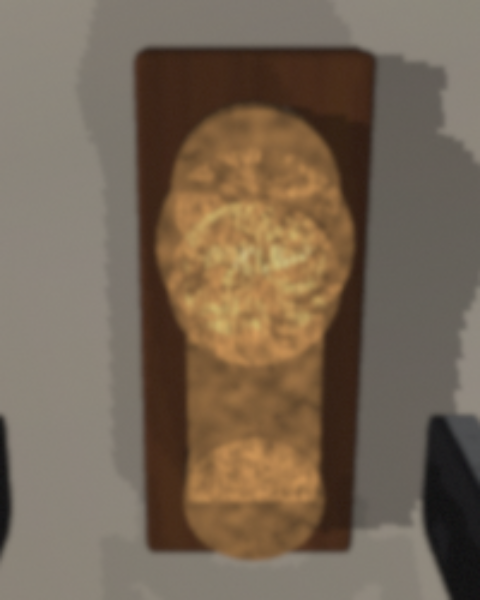

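Cork lies over the outsole with no black showing and is centred on the block (180..325 px against 145..355). Next is red.

Emit:
arm_command(
  targets=[0.8,0.04,0.15,0.1,0.25,0.8,0.08,0.3,0.1,0.5,0.8,0.112,0.45,0.1,0.75,0.8,0.112,0.594,0.1,1,0.8,0.112,0.594,0.1,1,0.8,0.112,0.594,0.1,1,0.8,0.112,0.594,0.1,1,0.8,0.112,0.594,0.1,1,0.8,0.112,0.594,0.1,1],
)

```text
time: 16.8
ee_pos: [571.7, -3.3, 219.8]
orientation: [3.141, 0.001, 0.287]
wrist_force: [-0.1, 0.9, -0.4]
width: 68.6
grip_force: 0.0
```

```bash
python3 - <<'E'
from h import *
c=cam("wrist");s=robot.sense();print(s["ee_pos"],s["orientation"])
q=blob(c,"red",proj(c,[544,-2,10])[0]);print([np.round(x,3) for x in sole(plane(c,q,10))],q.min(0),q.max(0))
E
```

```text
[571.82392052  -2.94985216 219.89652631] [3.14128664e+00 2.36293214e-04 2.87932501e-01]
[array([543.951,  -1.409]), np.float64(0.295), np.float64(155.744), np.float64(41.97), np.float64(59.305)] [276 129] [341 291]
```

Emit:
arm_command(
  targets=[0.75,-0.112,0.002,-0.15,0,0.75,-0.112,0.002,-0.33,0,0.75,-0.112,0.002,-0.5,0,0.75,-0.112,0.002,-0.67,0,0.75,-0.112,0.002,-0.8,0,0.75,-0.112,0.002,-0.87,0,0.75,-0.112,0.002,-0.87,0,0.75,-0.112,0.002,-0.87,0,0.3,-0.112,0.002,-0.87,0,0.3,-0.112,0.002,-0.87,0,0.3,-0.112,0.002,-0.87,0,0.3,-0.112,0.002,-0.87,0],
)

```text
time: 18.05
ee_pos: [545.1, -1.5, 4.2]
orientation: [3.141, -0.003, 0.29]
wrist_force: [-0.5, 0.6, 6.6]
width: 42.3
grip_force: 40.7
```

Emit:
arm_command(
  targets=[0.3,0,0,0.15,0,0.3,0,0,0.34,0,0.3,-0.05,-0.14,0.42,-0.2,0.3,-0.1,-0.28,0.42,-0.45,0.3,-0.16,-0.4,0.42,-0.7,0.3,-0.2,-0.5,0.42,-0.9,0.3,-0.24,-0.594,0.42,-1,0.3,-0.24,-0.594,0.42,-1,0.3,-0.24,-0.594,0.35,-1,0.3,-0.24,-0.594,0.28,-1,0.3,-0.24,-0.594,0.27,-1,0.3,-0.24,-0.594,0.27,-1],
)

```text
time: 19.25
ee_pos: [484.0, -149.3, 70.0]
orientation: [-3.141, 0.0, -0.209]
wrist_force: [0.7, 0.2, -0.0]
width: 42.6
grip_force: 41.0
```

Emit:
arm_command(
  targets=[0.3,0,0,0,0,0.3,0,0,0,0,0.3,0,0,0,0],
)

```text
time: 19.55
ee_pos: [484.4, -150.0, 70.6]
orientation: [3.142, -0.001, -0.21]
wrist_force: [0.2, -1.3, -1.1]
width: 42.1
grip_force: 41.0
```

```bash
python3 - <<'E'
from h import *
c=cam("wrist","w10");s=robot.sense();print(s["ee_pos"],s["orientation"],s["width"],s["grip_force"])
z=s["ee_pos"][2]-2.5
q=blob(c,"red",(320,180));print(q.min(0),q.max(0),"toe",local(c,[q[q[:,1].argmin()]],z+10))
for r in(80,160,220):
    w=[p[0] for p in q if p[1]==r];print(r,min(w),max(w),local(c,[(min(w),r),(max(w),r)],z+10).round(1).tolist())
print(block(c))
E
```

```text
[ 484.30811621 -149.94671376   70.4859154 ] [ 3.14154639e+00 -1.02402939e-03 -2.10107212e-01] 42.35372064717579 41.04581594467163
[233  53] [404 435] toe [[100.43096558   2.95947416]]
80 261 375 [[92.4, 20.3], [92.4, -17.0]]
160 236 403 [[66.7, 30.1], [66.7, -27.8]]
220 243 396 [[45.3, 29.0], [45.4, -26.6]]
((86.1249008178711, 0.24850082397460938), (77.8406982421875, 53.58271789550781), 89.98782348632812)
```

View pics/w10.png

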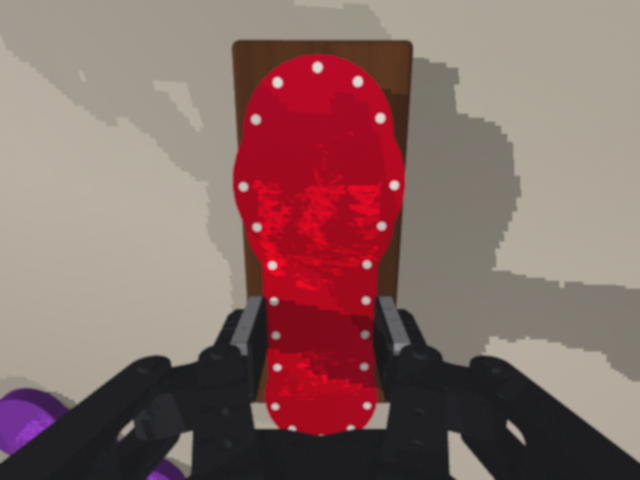

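Red is in the hand, toe (318,53), symmetric about the block (233..412). It needs the same in-hand reading as the cork, so about 1 mm back and 0.5 mm right, then lower.

Emit:
arm_command(
  targets=[0.3,-0.004,-0.002,0,0,0.3,-0.004,-0.002,-0.02,0,0.3,-0.004,-0.002,-0.038,0,0.3,-0.004,-0.002,-0.038,0,0.3,-0.004,-0.002,-0.038,0,0.65,-0.004,-0.002,-0.038,0,0.65,-0.004,-0.002,-0.038,0,0.65,-0.004,-0.002,0,0,0.65,-0.004,-0.002,0.14,0,0.8,-0.004,-0.002,0.3,0,0.8,0.12,-0.002,0.43,0,0.8,0.24,-0.002,0.5,0],
)

```text
time: 20.8
ee_pos: [545.5, -151.0, 198.7]
orientation: [3.141, -0.004, -0.211]
wrist_force: [1.1, 0.1, -0.0]
width: 68.5
grip_force: 0.0
```

Emit:
arm_command(
  targets=[0.8,0,0,0,0,0.8,0,0,0,0,0.8,0,0,0,0],
)

```text
time: 21.1
ee_pos: [542.1, -150.3, 194.1]
orientation: [3.141, 0.003, -0.211]
wrist_force: [-0.2, 0.2, -0.2]
width: 68.8
grip_force: 0.0
```

```bash
python3 - <<'E'
from h import *
c=cam("wrist");s=robot.sense();print(s["ee_pos"],s["orientation"],s["wrist_force"])
q=blob(c,"red",proj(c,[*W,68])[0]);print([np.round(x,3) for x in sole(local(c,q,68))],block(c))
cv2.imwrite("pics/w11.png",cv2.resize(c["image"][130:380,230:430,::-1],None,fx=2.4,fy=2.4))
E
```

```text
[ 542.06413157 -150.39342399  193.95308121] [ 3.14136992  0.00324948 -0.21071546] [-0.35432439 -0.97558748  0.3562377 ]
[array([ 2.761, -0.204]), np.float64(0.01), np.float64(157.091), np.float64(45.526), np.float64(62.593)] ((14.681167602539062, 0.3788948059082031), (77.50190734863281, 199.735595703125), 89.87779235839844)
```

View pics/w11.png

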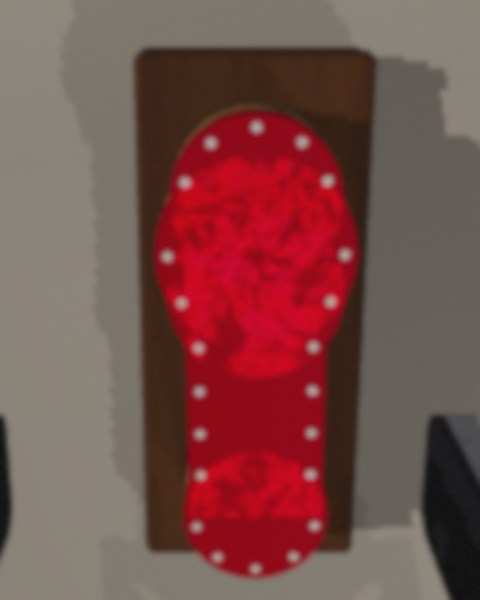

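Red lies over the cork with only a thin cork rim at the toe's upper left (perspective). Next, the weight.

```bash
cat >>h.py <<'E'
def weight(c,near):
    q=blob(c,"yellow",proj(c,[*near,62])[0],30);P=plane(c,q,62).astype(np.float32);r=cv2.minAreaRect(P)
    b=cv2.boxPoints(r);e=max((b[1]-b[0],b[2]-b[1]),key=np.linalg.norm);return cen(q),r[0],r[1],np.arctan(e[1]/e[0])
E
python3 - <<'E'
from h import *
import pickle
c=pickle.load(open("w3.pkl","rb"));n=plane(c,[(159,216)],62)[0];print(n,weight(c,n))
t=cam("top");q=blob(t,"yellow",(195,255),20);print(plane(t,[cen(q)],62))
print(tri([(c,weight(c,n)[0]),(t,cen(q))]))
r=blob(t,"red",proj(t,[*W,68])[0]);print("red top",cen(r),[np.round(x,2) for x in sole(local(t,r,68))],block(t))
E
```

```text
[516.134996   322.53295601] (array([156.64194988, 215.80861655]), (515.2050170898438, 325.21435546875), (15.171575546264648, 77.99185943603516), np.float32(-0.218827))
[[513.92920886 325.64405208]]
(array([514.19965578, 328.33815942,  53.64292842]), [np.float64(0.3), np.float64(0.1)])
red top [405.15608724 273.76416016] [array([-11.66,  -1.66]), np.float64(0.11), np.float64(122.16), np.float64(43.85), np.float64(24.56)] ((-6.22442626953125, 202.45867919921875), (1095.58056640625, 1530.4461669921875), 12.015624046325684)
```

Emit:
arm_command(
  targets=[0.8,0,0.19,0.1,0,0.8,0,0.38,0.1,0,0.8,0,0.57,0.1,0,0.8,0,0.76,0.1,0,0.8,0,0.95,0.1,0,0.8,0,0.95,0.1,0],
)

```text
time: 21.8
ee_pos: [542.4, 96.2, 219.3]
orientation: [-3.137, 0.003, -0.198]
wrist_force: [-0.2, -0.0, -0.3]
width: 68.3
grip_force: 0.0
```

Emit:
arm_command(
  targets=[0.8,0,0.19,0,-0.018,0.8,0,0.38,0,-0.018,0.8,0,0.57,0,-0.018,0.8,0,0.76,0,-0.018,0.8,0,0.95,0,-0.018,0.8,0,0.95,0,-0.018,0.8,0,0.95,0,-0.018,0.8,0,0.95,0,-0.018,0.8,0,0.95,0,-0.018],
)

```text
time: 22.7
ee_pos: [544.4, 322.2, 219.9]
orientation: [3.14, -0.0, -0.222]
wrist_force: [0.7, 1.4, 0.4]
width: 68.2
grip_force: 0.0
```

```bash
python3 - <<'E'
from h import *
import pickle
c=cam("wrist");s=robot.sense();print(s["ee_pos"],s["orientation"])
w=weight(c,(515,325));print(w)
a=pickle.load(open("w3.pkl","rb"));print("tri",tri([(c,w[0]),(a,weight(a,(515,325))[0])]))
t=cam("top");r=blob(t,"red",proj(t,[*W,68])[0]);print("red top",[np.round(x,2) for x in sole(local(t,r,68))],len(r))
cv2.imwrite("pics/top2.png",cv2.resize(t["image"][205:325,340:500,::-1],None,fx=4,fy=4))
E
```

```text
[544.44210745 322.53790188 219.97646711] [ 3.14064359e+00 -1.99723893e-04 -2.21919153e-01]
(array([321.47106128, 254.36787858]), (515.4541625976562, 326.4642333984375), (14.566363334655762, 77.11288452148438), np.float32(-0.2223875))
tri (array([515.39131522, 326.55401331,  58.43509388]), [np.float64(0.1), np.float64(0.1)])
red top [array([1.4 , 0.07]), np.float64(0.02), np.float64(157.05), np.float64(44.15), np.float64(58.36)] 166
```

View pics/top2.png

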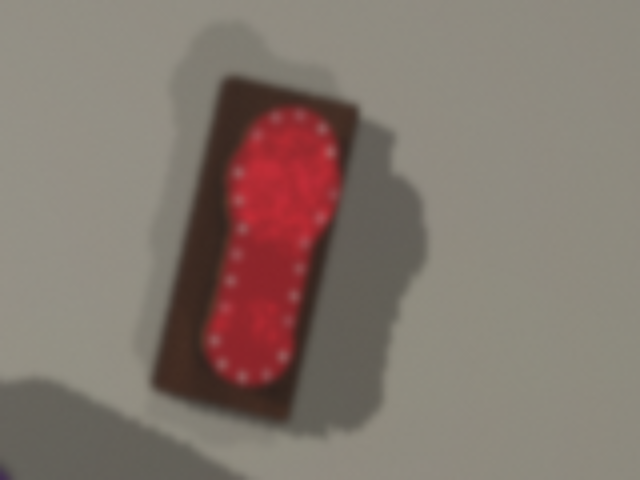

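The top view shows red squarely on the block, toe up at (295,115), heel (250,375), with about equal dark margins allowing for perspective. I grip the weight's bar.

Emit:
arm_command(
  targets=[0.7,-0.114,0.008,-0.12,-0.006,0.7,-0.114,0.008,-0.3,-0.006,0.6,-0.114,0.008,-0.45,-0.006,0.6,-0.114,0.008,-0.6,-0.006,0.6,-0.114,0.008,-0.7,-0.006,0.6,-0.114,0.008,-0.736,-0.006,0.6,-0.114,0.008,-0.736,-0.006,0.6,-0.114,0.008,-0.736,-0.006,0,-0.114,0.008,-0.736,-0.006,0,-0.114,0.008,-0.736,-0.006,0,-0.114,0.008,-0.736,-0.006,0,-0.114,0.008,-0.736,-0.006],
  newtons=90,
)

```text
time: 24.0
ee_pos: [516.1, 326.9, 37.5]
orientation: [-3.14, -0.001, -0.222]
wrist_force: [-0.6, -1.2, 6.5]
width: 14.3
grip_force: 88.8
```

Emit:
arm_command(
  targets=[0,0,0,0,0,0,0,0,0,0,0,0,0,0.08,0,0,0,0,0.2,0,0,0,0,0.36,0,0,0,0,0.5,0,0,0,0,0.5,0,0,0,0,0.5,0],
)

```text
time: 24.8
ee_pos: [514.7, 326.2, 160.3]
orientation: [3.141, 0.001, -0.222]
wrist_force: [-0.4, -0.1, -9.0]
width: 14.4
grip_force: 89.1
```

```bash
python3 - <<'E'
from h import *
c=cam("wrist","w12");s=robot.sense();print(s["ee_pos"],s["orientation"],s["width"],s["grip_force"],s["wrist_force"],s["torque"])
E
```

```text
[513.71206374 325.5370905  158.99382882] [ 3.13847103e+00  2.90536329e-03 -2.22082004e-01] 14.264968101099214 89.1130542755127 [-0.91051559  0.6987103  -8.31604631] [-0.08101149  0.0123366   0.03893297]
```

View pics/w12.png

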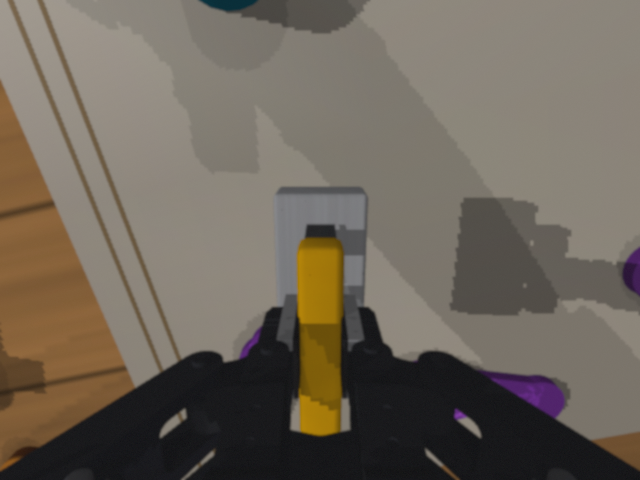

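The weight is held level by its bar (320,330), plate (321,240), lift force about 8 N. Carrying to the stack.

Emit:
arm_command(
  targets=[0,-0.01,-0.08,0,0,0,-0.02,-0.2,0,0,0,-0.03,-0.36,0,0,0,-0.04,-0.52,0,0,0,-0.05,-0.68,0,0,0,-0.055,-0.82,0,0,0,-0.055,-0.92,0,0,0,-0.055,-0.962,0,0,0,-0.055,-0.962,0,0],
)

```text
time: 25.75
ee_pos: [500.4, 84.0, 159.4]
orientation: [3.139, 0.003, -0.225]
wrist_force: [0.4, 0.5, -7.3]
width: 14.5
grip_force: 89.2
```

Emit:
arm_command(
  targets=[0,0,-0.08,0,0,0,0,-0.2,0,0,0,0,-0.36,0,0.024,0,0,-0.52,0,0.024,0,0,-0.68,0,0.024,0,0,-0.82,0,0.024,0,0,-0.92,0,0.024,0,0,-0.962,0,0.024,0,0,-0.962,0,0.024,0,0,-0.962,-0.1,0.024,0,0,-0.962,-0.19,0.024,0,0,-0.962,-0.19,0.024],
)

```text
time: 26.95
ee_pos: [499.8, -150.4, 110.8]
orientation: [-3.139, 0.007, -0.206]
wrist_force: [-1.4, 0.1, -8.4]
width: 14.5
grip_force: 89.2
```

Emit:
arm_command(
  targets=[0,0,0,0,0,0,0,0,0,0,0,0,0,0,0,0,0,0,0,0],
)

```text
time: 27.35
ee_pos: [502.3, -154.4, 114.3]
orientation: [-3.142, -0.002, -0.21]
wrist_force: [0.0, 0.7, -8.5]
width: 14.3
grip_force: 89.2
```

```bash
python3 - <<'E'
from h import *
c=cam("wrist","w13");s=robot.sense();print(s["ee_pos"],s["orientation"],s["width"],s["wrist_force"])
z=s["ee_pos"][2]-36
g=cv2.cvtColor(c["image"],cv2.COLOR_RGB2HSV).astype(int)
q=blob(c,"red",proj(c,[*(W+[75,-16]),68])[0]);print(q.min(0),"red toe",local(c,[q[q[:,1].argmin()]],68))
for X in(80,85,90):
    r=int(proj(c,[*(W+X*np.array([np.cos(YAW),np.sin(YAW)])),68])[0][1]);w=[p[0] for p in q if p[1]==r];print(r,min(w),max(w),local(c,[(min(w),r),(max(w),r)],68).round(1).tolist())
m=(g[...,1]<60)&(g[...,2]>70)
for r in range(100,300,15):
    x=np.where(m[r,240:400])[0]+240;print(r,(x.min(),x.max(),local(c,[(x.min(),r),(x.max(),r)],z+22).round(1).tolist()) if len(x) else None)
E
```

```text
[ 502.15570344 -154.4748612   114.19177674] [ 3.14156357e+00 -1.42371378e-03 -2.10281673e-01] 14.090361767713855 [-0.33423269  0.61386419 -7.1442587 ]
[257 118] red toe [[99.86247928  1.78466979]]
161 267 371 [[80.0, 26.1], [80.0, -24.4]]
150 270 368 [[85.2, 24.4], [85.2, -22.7]]
139 277 362 [[90.3, 20.9], [90.3, -19.7]]
100 (np.int64(240), np.int64(399), [[105.9, 31.2], [106.0, -30.0]])
115 (np.int64(240), np.int64(399), [[100.5, 31.5], [100.5, -30.3]])
130 (np.int64(240), np.int64(399), [[94.9, 31.8], [94.9, -30.7]])
145 (np.int64(240), np.int64(399), [[89.1, 32.2], [89.2, -31.0]])
160 (np.int64(240), np.int64(399), [[83.3, 32.5], [83.3, -31.4]])
175 (np.int64(240), np.int64(399), [[77.3, 32.9], [77.3, -31.7]])
190 (np.int64(240), np.int64(399), [[71.2, 33.3], [71.2, -32.1]])
205 (np.int64(240), np.int64(399), [[64.9, 33.6], [64.9, -32.5]])
220 (np.int64(240), np.int64(399), [[58.5, 34.0], [58.5, -32.9]])
235 (np.int64(240), np.int64(399), [[51.9, 34.4], [52.0, -33.3]])
250 (np.int64(240), np.int64(399), [[45.2, 34.8], [45.2, -33.7]])
265 (np.int64(240), np.int64(399), [[38.3, 35.3], [38.4, -34.1]])
280 (np.int64(240), np.int64(399), [[31.3, 35.7], [31.3, -34.5]])
295 (np.int64(240), np.int64(399), [[24.0, 36.1], [24.1, -35.0]])
```

View pics/w13.png

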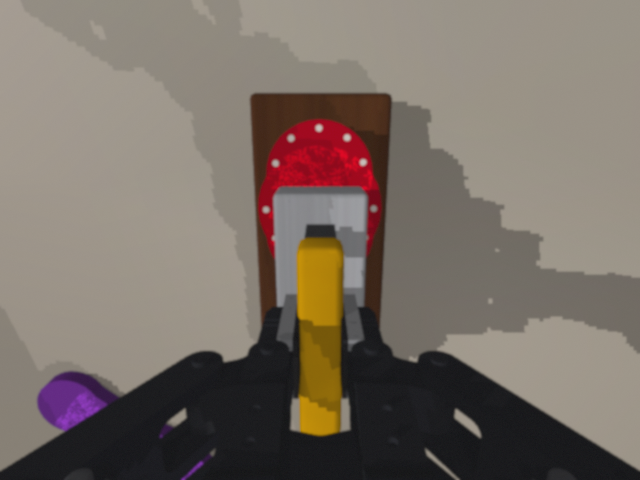

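The weight is centred over the red sole (plate 274..367, red 260..380), far edge at row 187. Shift 1 mm back and lower.

Emit:
arm_command(
  targets=[0,-0.004,0,0,0,0,-0.004,0,-0.015,0,0,-0.004,0,-0.025,0,0,-0.004,0,-0.03,0,0,-0.004,0,-0.034,0,0,-0.004,0,-0.034,0,0,-0.004,0,-0.034,0],
)

```text
time: 28.1
ee_pos: [500.3, -154.4, 105.4]
orientation: [3.141, 0.0, -0.21]
wrist_force: [-4.3, 0.6, 3.3]
width: 14.6
grip_force: 90.7
```

Emit:
arm_command(
  targets=[0.2,0,0,0,0,0.5,0,0,0,0,0.5,0,0,0,0,0.5,0,0,0.08,0,0.5,0,0,0.24,0,0.6,0,0,0.42,0,0.6,0.12,0,0.55,0,0.6,0.2,0,0.6,0,0.6,0.2,0,0.6,0,0.6,0.2,0,0.6,0,0.6,0.2,0,0.6,0],
)

```text
time: 29.2
ee_pos: [548.9, -154.4, 253.7]
orientation: [3.141, 0.003, -0.211]
wrist_force: [-0.2, -0.1, -0.6]
width: 51.3
grip_force: 0.0
```

```bash
python3 - <<'E'
from h import *
c=cam("wrist","w14");s=robot.sense();print(s["ee_pos"],s["wrist_force"],s["time"])
q=blob(c,"red",proj(c,[*(W+[75,-16]),68])[0]);P=local(c,q,68);print("red x",P[:,0].min(),P[:,0].max())
y=blob(c,"yellow",proj(c,[*(W+[19,-4]),130])[0],30);r=cv2.minAreaRect(local(c,y,130).astype(np.float32));print("bar",r)
E
```

```text
[ 548.98235103 -154.40931396  253.70664609] [-1.01157718  0.34273034  0.19214458] 29.25
red x -54.713484265464274 100.55024301144607
bar ((20.17312240600586, -0.38089704513549805), (78.59715270996094, 14.651005744934082), 0.17773106694221497)
```

View pics/w14.png

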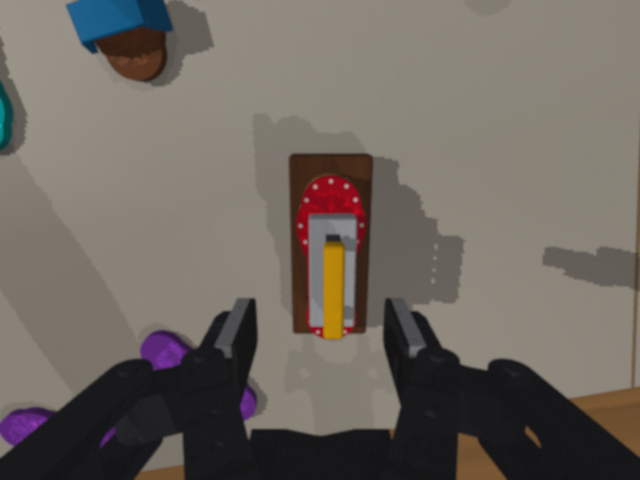

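The weight stands flat on the red insole, bar (333,290), plate 308..355, mid-sole to within about 2 mm. The hand is clear and the bystanders are untouched.

```bash
python3 -c "
from bench import robot
print(robot.close_job())"
```

```text
the job is handed in; nothing more can be done
None
```

The job is handed in at about 29 s of the 112 s allowed: outsole, cork midsole and red insole are stacked over the painted shape within about 2 mm, and the steel weight stands on the insole within about 2–3 mm of mid-sole. The outsole first landed about 2 mm off and was regripped and reset before the cork went on. The sandal, cup and tin were not touched.

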